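# Clear the jammed ball dispenser

### The arm

A 6-joint arm with a two-finger parallel gripper is mounted at the origin on the work surface. World frame = base frame: x ahead of the robot, y to its left, z up, the work surface at z = 0. Lengths are in m, angles in rad, forces in N, time in s.
With the tool pointing down it reaches from about 0.425 to 0.95 m from the base axis. Payload 14.7 kg.
Tool frame: the origin (TCP) lies between the finger pads; the fingertips stand 8 mm ahead of it and the grasp point (between the pads) lies 11 mm behind it; z points along the fingers, y is the direction in which the jaws open and shut (so a half turn about z gives the same grasp; the last joint's range is limited). The gripper opens to 85 mm and grips with 20 to 120 N. Pads are 22 mm wide; open, the fingers measure 114 mm over their backs; the gripper's body (76 mm by 85 mm) begins 54 mm behind the grasp point. The pads swing forward as they close: fully open they stand 13 mm farther back than shut.
Start: joints at [1.105, 0.48, 1.596, -0, 1.065, -0.047], TCP at [0.264, 0.594, 0.239] pointing down, gripper open.
Joint ranges: [-2.75, 2.75], [-0.82, 2.05], [0.23, 2.67], [-1.56, 4.7], [0.09, 2.69], [-2.92, 2.92]. Speed limits (rad/s): [1.89, 1.89, 2.39, 3.01, 3.01, 3.01].

### API

Orientations are given as [roll, pitch, yaw] about the fixed x, y, z axes, in that order (R = Rz(yaw) Ry(pitch) Rx(roll)).
In Python, from station import robot gives the robot as it stands.
- The arm moves only by the tool jog_arm, never from a script. Its argument "steps" is a list that holds one entry, the list of rows, each a list of 4 numbers: the shift along the tool's x, y, z in m, then the turn about the tool's z in degrees. A call has 1 to 20 rows; each row is the pose to reach, as a shift and turn from the pose measured when the call began, along the tool's axes at that moment; what a row does not reach only later rows make up. A row lasts 1/10 s, in which the tool goes at most 50 mm and 8.59 degrees, less where a joint would pass 70% of its speed; a pose out of reach is approached as far as the arm can. A call with a gripper value outside its range is refused whole. "claw" is the closure in counts, from 0 (fully open) to 255 (shut), set as the call begins (left out, the last holds). The fingers move at their own pace and stop on an object; "squeeze" is the grip in N (left out, the last holds). Time passes only in rows, so rows that repeat a pose let the fingers close. It gives the time, the measured TCP pose, the force and the opening at its end, in the units of the state.
- robot.read_state(): the state, without advancing time (a new reading comes with each control period).
- robot.get_image(name): name is "scene" or "top" or "wrist"; returns a dict with "frame" (400x640x3 uint8, red, green, blue), "intrinsics" (3x3 intrinsics, pixels), "rvec" (rotation vector, rad) and "tvec" (3), from world to camera coordinates, as OpenCV has them. Camera axes: x right, y down, z forward; pixel columns grow to the right and rows downward; lengths in m; the calibration is good to about 2 mm. A picture is of the moment at which its call begins. There is no depth.
- robot.sign_off(): hands the job in, once; it reports no verdict.
Trained networks look in the newest picture that a camera, given by its name, has taken for a name from the list of things; names that differ only in an ending like _2 or _b are one class to them, and where a whole thing is asked for, a point or a joint stands for the part that bears it (a point fixed in the world has none). Each returns a list of dicts, best first, with "conf" (0 to 1); they miss things now and then, are a little off and sometimes report something else, mostly with a low value. They report only what shows in the picture. A call takes as long as a camera call. They do not tell look-alikes from the thing itself.
- robot.spot_in(camera, label): "centre" ([x, y, z] in m, in the coordinates of the camera as it stood for that picture, good to about 4 mm: the middle of the surface that is visible of it).
- robot.silhouettes(camera, label): "pixels" (400x640 bool, what is visible of it).
The state is a dict: "time": time; "joint_positions": joint angles; "joint_velocities": joint speeds; "joint_efforts": joint torques, N m; "position": TCP position; "tool_rot": TCP orientation; "force": force on the tool from outside, world axes, zero at the start; "moment": the same for the moment, N m; "opening": finger opening in m.
Only numpy, scipy, OpenCV 4.12 (cv2) and the standard library are available. Lean on these libraries where they do the work, as an engineer would, in place of code of your own. Each camera call takes 0.05 s, during which the arm holds its last target. There are 200 camera calls.

### The job

The three balls in the rear hopper of the ball dispenser have jammed: the two front ones sit side by side and neither can enter the throat. With a fingertip resting lightly on top of one of these two, roll it back up the hopper and hold it there until the other two balls have rolled through, then let go so that it follows and all three lie in the front tray. Do not lift any ball out, do not press hard on the thin-shelled balls or lean on the dispenser, and leave the other things on the table as they are.

Things in the scene. Friction and masses are not known exactly. Their poses are not given: they have to be found in the camera images.
- dispenser: white gravity ball dispenser, fixed, 325 mm long, 118 wide, 122 high: rear hopper, roofed throat, front tray. Origin on the table under the throat's mouth, on the centre line; x points level up-stream to the hopper, z up. One straight floor falls from rear to front at 0.17 rad (rises 0.172 mm per mm of +x), its top 50 mm above the table at x = 0. Balls roll down it by themselves.
- mouth (a point): middle of the mouth's sill, on the floor, 50 mm above the dispenser's origin. Here (x = 0) a front wall 122 mm high over the table closes the hopper but for the mouth, 82 mm wide, 60 mm high, which goes on as a roofed throat to x = -45 mm. Two balls abreast cannot enter. When one front ball's centre is held at x = +30 to +38 mm, near its side wall (y = +28 or -28 mm), the others roll past it and through within about 2 s.
- hopper (a point): middle of the hopper floor (dispenser x = +75 mm). The hopper: x 0 to +150 mm, 108 mm wide inside, open on top, side and rear walls up to 112 mm above the table. A jammed front ball has its centre at x = +15 to +22 mm, y about +22 to +28 or -22 to -28 mm; the walls and its neighbour leave no room for a finger in front of or beside it, so only its top can be reached.
- tray (a point): middle of the front tray's floor (dispenser x = -105 mm). The tray: x -45 to -165 mm, 108 mm wide inside, open on top, where the balls collect.
- ball_a_center (a point): plain dark ball, 50 mm across, about 45 g, hollow with a thin shell that splits if a finger presses on it harder than 12 N; stiff, about 20 N per mm of overtravel; 3 to 5 N is enough to roll and hold it. This point is its centre. Rolled under a finger it goes half as far as the finger. At the start one of the two front balls, on the dispenser's +y side.
- ball_b_center (a point): plain dark ball, 50 mm across, about 45 g, hollow with a thin shell that splits if a finger presses on it harder than 12 N; stiff, about 20 N per mm of overtravel; 3 to 5 N is enough to roll and hold it. This point is its centre. Rolled under a finger it goes half as far as the finger. At the start one of the two front balls, on the dispenser's -y side.
- ball_c_center (a point): plain dark ball, 50 mm across, about 45 g, hollow with a thin shell that splits if a finger presses on it harder than 12 N; stiff, about 20 N per mm of overtravel; 3 to 5 N is enough to roll and hold it. This point is its centre. Rolled under a finger it goes half as far as the finger. At the start behind the two front balls, resting in the hollow between them.
- tumbler: bystander: empty glass tumbler, 74 mm across, 95 mm high, upright; origin at the centre of its base.
- tin_box: bystander: closed tin box with a lid, 114 x 79 x 48 mm; origin at the centre of its underside, x along its length.
- slicker_brush: bystander: white slicker brush lying bristles up, 205 mm long along its x (-75 to +128 mm), head 65 mm wide at +x, up to 31 mm high; origin on its underside.
- flea_comb: bystander: steel flea comb lying flat, 161 mm long along its x (-75 to +86 mm), 8 mm high; teeth to its +y; origin on its underside.
Things that resemble listed ones, but are neither listed nor needed, are in the scene too. What is shaped like the part that bears ball_c_center but purple or white is not meant.

How it is judged:
On the way, in this order (a step that is already met when the one before it is completed fails the run):
1. one of the two front balls has been rolled back up-stream, its centre 25 mm or more behind the front wall (((x of ball_a_center in the frame of dispenser above 0.025 m and contact force between the fingers and ball_a above 0.1 N) or (x of ball_b_center in the frame of dispenser above 0.025 m and contact force between the fingers and ball_b above 0.1 N))).
2. the two other balls have gone through the throat while that ball is still held back in the hopper, under the finger (((x of ball_a_center in the frame of dispenser above 0.023 m and contact force between the fingers and ball_a above 0.1 N and x of each of ball_b_center, ball_c_center in the frame of dispenser below -0.03 m) or (x of ball_b_center in the frame of dispenser above 0.023 m and contact force between the fingers and ball_b above 0.1 N and x of each of ball_a_center, ball_c_center in the frame of dispenser below -0.03 m))), for 0.1 s.
At the end, for the whole second after the job is handed in: all three balls lie at rest in the front tray (centres 70 to 165 mm down-stream of the front wall, between the side walls), let go of (x of ball_a_center in the frame of dispenser between -0.165 and -0.07 m and y of ball_a_center in the frame of dispenser between -0.054 and 0.054 m and z of each of ball_a_center, ball_b_center, ball_c_center in the frame of dispenser below 0.085 m and x of ball_b_center in the frame of dispenser between -0.165 and -0.07 m and y of ball_b_center in the frame of dispenser between -0.054 and 0.054 m and x of ball_c_center in the frame of dispenser between -0.165 and -0.07 m and y of ball_c_center in the frame of dispenser between -0.054 and 0.054 m and linear speed of each of ball_a, ball_b, ball_c below 0.02 m/s); the robot touches nothing.
It fails at once if a ball is pressed by the robot with more than 12 N (contact force between any of the fingers, the arm and ball_a above 12 N or contact force between any of the fingers, the arm and ball_b above 12 N or contact force between any of the fingers, the arm and ball_c above 12 N).
It fails at once if a ball is lifted off the floor of the dispenser or leaves it (z of any of ball_a_center, ball_b_center, ball_c_center in the frame of dispenser above 0.118 m or z of any of ball_a_center, ball_b_center, ball_c_center in the frame of dispenser below 0.03 m).
It fails at once if the robot leans on the dispenser with more than 20 N (contact force between any of the fingers, the arm and dispenser above 20 N).
It fails at once if a bystander is moved more than 15 mm (distance of any of tumbler, tin_box, slicker_brush, flea_comb from where it was at the start of the episode above 0.015 m).
It also fails if it takes over 45 s, if anything falls off the work surface, if the arm or the gripper's body presses on something with over 40 N, if the wrist force passes 120 N, or if a joint passes its speed limit or range.

## Working session

There is one attempt and no reset: what is moved stays moved. The work goes in short steps, Python scripts to look and compute and a tool call to move; the robot and the scene stay as the last step left them, time stands still between calls to the robot, and variables do not carry over. Pictures are saved under pics/ and viewed, about 8 in all and at most 12, crops included, and the job is handed in when it is done.

Besides the shell and the picture viewer there is one more tool, called after "Call:" in YAML: its name, and indented under it one key for each argument. jog_arm: Moves the arm, as the interface text tells. Its arguments: {"type":"object","properties":{"steps":{"type":"array","items":{"type":"array","items":{"type":"array","items":{"type":"number"}}}},"claw":{"type":"number"},"squeeze":{"type":"number"}},"required":["steps"]}

```bash
mkdir -p pics
cat > h.py <<'E'
import numpy as np, cv2
from station import robot
def cam(n):
    d=robot.get_image(n); R=cv2.Rodrigues(np.array(d["rvec"],float))[0]
    return d["frame"],np.array(d["intrinsics"]),R,np.array(d["tvec"],float).ravel()
def world(p,R,t): return R.T@(np.array(p)-t)
def proj(P,K,R,t):
    c=(R@np.atleast_2d(P).T).T+t; q=(K@c.T).T; return q[:,:2]/q[:,2:]
def save(n,f): cv2.imwrite("pics/"+n,f[:,:,::-1])
E
python3 - <<'E'
from h import *
s=robot.read_state(); print({k:np.round(v,3) for k,v in s.items()})
ims=[]
for n in ["scene","top"]:
    f,K,R,t=cam(n); ims.append(f); print(n,np.round(-R.T@t,3),K[0,0])
    for l in ["dispenser","ball_a_center","tumbler","tin_box","slicker_brush","flea_comb"]:
        for d in robot.spot_in(n,l):
            w=world(d["centre"],R,t); print(l,round(d["conf"],2),np.round(w,3),np.round(proj(w,K,R,t)[0]))
save("a1.png",ims[0]); save("a2.png",ims[1])
E
```

```text
{'time': np.float64(0.0), 'joint_positions': array([ 1.105,  0.481,  1.597, -0.   ,  1.065, -0.047]), 'joint_velocities': array([-0.001,  0.001,  0.001,  0.001,  0.   , -0.001]), 'joint_efforts': array([ 2.0000e-03, -9.5065e+01, -4.3019e+01, -0.0000e+00,  1.2000e-02,
       -0.0000e+00]), 'position': array([0.264, 0.593, 0.239]), 'tool_rot': array([-3.14 , -0.   ,  2.723]), 'force': array([ 0.342,  0.618, -0.662]), 'moment': array([-0.017,  0.011, -0.008]), 'opening': np.float64(0.086)}
scene [1.12  0.054 0.932] 361.8132611426834
dispenser 0.79 [0.621 0.044 0.07 ] [328. 227.]
ball_a_center 0.53 [0.614 0.065 0.092] [336. 221.]
ball_a_center 0.47 [0.622 0.043 0.07 ] [327. 227.]
tumbler 0.71 [0.444 0.355 0.061] [436. 186.]
tumbler 0.64 [0.725 0.297 0.007] [417. 280.]
tin_box 0.85 [ 0.622 -0.335  0.048] [194. 219.]
slicker_brush 0.73 [ 0.484 -0.342  0.013] [208. 187.]
slicker_brush 0.39 [0.652 0.029 0.097] [321. 231.]
flea_comb 0.95 [0.725 0.302 0.006] [419. 280.]
flea_comb 0.62 [0.614 0.067 0.097] [337. 220.]
top [0.52  0.003 0.931] 376.126138235398
dispenser 0.96 [0.559 0.058 0.07 ] [283. 211.]
dispenser 0.35 [0.593 0.023 0.097] [299. 196.]
ball_a_center 0.86 [0.611 0.065 0.102] [280. 187.]
tumbler 0.61 [0.443 0.371 0.058] [146. 261.]
tumbler 0.57 [0.61  0.065 0.1  ] [280. 188.]
tin_box 0.75 [ 0.609 -0.336  0.051] [451. 192.]
slicker_brush 0.87 [ 0.478 -0.349  0.019] [452. 247.]
flea_comb 0.78 [0.71  0.304 0.006] [186. 151.]
```

View pics/a1.png

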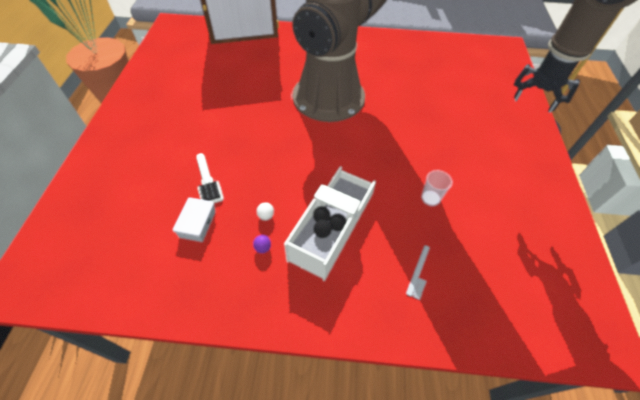

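View pics/a2.png

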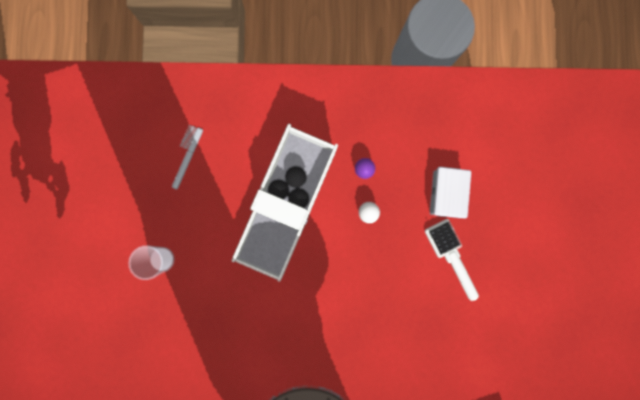

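The scene view shows the three dark balls at (321,215), (338,222) and (323,228). In the top view they are at (296,178), (278,189) and (299,199). They are jammed upstream of the throat roof. The purple and white balls on the table at top (365,169) and (369,212) are look-alikes, not meant. The dispenser's yaw is about -22°. Moving over the hopper for a closer look.

Call:
jog_arm:
  steps:
    - [[-0.04, -0.02, -0.04, 8], [-0.08, -0.05, -0.04, 16], [-0.12, -0.08, -0.04, 24], [-0.16, -0.1, -0.04, 32], [-0.2, -0.13, -0.04, 40], [-0.24, -0.15, -0.04, 48], [-0.28, -0.18, -0.04, 56], [-0.32, -0.2, -0.04, 64], [-0.36, -0.23, -0.04, 72], [-0.4, -0.25, -0.04, 80], [-0.44, -0.28, -0.04, 88], [-0.48, -0.3, -0.04, 88], [-0.51, -0.32, -0.04, 88], [-0.53, -0.335, -0.04, 88], [-0.541, -0.342, -0.04, 88], [-0.541, -0.342, -0.04, 88], [-0.541, -0.342, -0.04, 88]]
  claw: 255

```text
time: 2.4
position: [0.6191, 0.062, 0.2792]
tool_rot: [-3.141, -0.0, 1.187]
force: [0.2, 0.8, 0.5]
opening: -0.0002
```

Run:
```python
from h import *
s=robot.read_state(); print({k:np.round(s[k],4) for k in ("time","position","tool_rot","force","opening","joint_positions")})
f,K,R,t=cam("wrist"); print(np.round(-R.T@t,3),np.round(R[2],2),K[0,0])
for l in ["dispenser","ball_a_center"]:
    for d in robot.spot_in("wrist",l):
        w=world(d["centre"],R,t); print(l,round(d["conf"],2),np.round(w,3),np.round(proj(w,K,R,t)[0]))
save("w1.png",f)
f,K,R,t=cam("top"); x,y=200,90
save("t2.png",cv2.resize(f[90:310,200:400],None,fx=2.7,fy=2.7,interpolation=cv2.INTER_CUBIC))
```

```text
{'time': np.float64(2.4), 'position': array([0.6191, 0.062 , 0.2792]), 'tool_rot': array([-3.1410e+00, -1.0000e-04,  1.1868e+00]), 'force': array([0.1906, 0.7719, 0.4525]), 'opening': np.float64(-0.0002), 'joint_positions': array([5.0900e-02, 4.0520e-01, 1.6168e+00, 4.0000e-04, 1.1201e+00,
       4.3470e-01])}
[0.644 0.128 0.414] [-0.1  -0.25 -0.96] 301.1740401060426
dispenser 0.72 [0.578 0.06  0.071] [286. 197.]
ball_a_center 0.78 [0.61  0.075 0.095] [305. 179.]
```

View pics/w1.png

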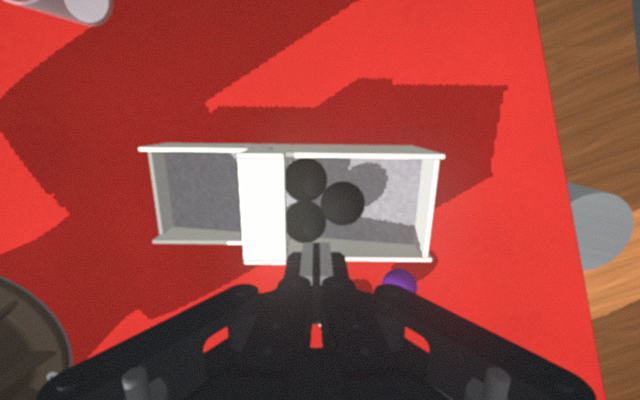

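The wrist view shows the jam clearly. Ball a is near (306,178), b near (305,221), and c behind them near (343,203). The roof spans columns 240-285, and the rear corners are at (443,156) and (431,260). Now fitting the dispenser pose and the balls.

```bash
cat > fit.py <<'E'
from h import *
from scipy.optimize import least_squares
def w2(p,o): x,y,a=o; c,s=np.cos(a),np.sin(a); p=np.atleast_2d(p); return np.c_[x+c*p[:,0]-s*p[:,1],y+s*p[:,0]+c*p[:,1],p[:,2]]
def d2(P,o): x,y,a=o; c,s=np.cos(a),np.sin(a); dx,dy=P[0]-x,P[1]-y; return np.array([c*dx+s*dy,-s*dx+c*dy,P[2]])
E
python3 - <<'E'
from fit import *
f,K,R,t=cam("wrist")
M=np.array([[.155,.059,.112],[.155,-.059,.112],[0,-.059,.122],[-.045,-.059,.122],[-.045,.059,.122]])
px=np.array([[444,156],[431,261],[285,264],[243,264],[238,152]],float)
g=cv2.cvtColor(f,cv2.COLOR_RGB2GRAY)
r=least_squares(lambda o:(proj(w2(M,o),K,R,t)-px).ravel(),[.59,.075,-.387],loss='soft_l1'); o=r.x
print(np.round(o,4),np.round(r.fun.reshape(-1,2) ,1)); np.save("o.npy",o)
print(np.round(proj(w2([[0,.059,.122],[-.17,.059,.112],[-.17,-.059,.112]],o),K,R,t)))
m=(g<62).astype(np.uint8); m[240:]=0; m[:150]=0; m[:,:284]=0; m[:,370:]=0
# fit three sphere outlines on dark mask via centre search
def render(q):
    im=np.zeros(g.shape,np.uint8)
    for i in range(3):
        x,y=q[2*i:2*i+2]; z=.05+.1717*x+.0254
        c=w2([[x,y,z]],o); d=(R@c.T).T[0]+t; rr=K[0,0]*.025/d[2]
        u=proj(c,K,R,t)[0]; cv2.circle(im,tuple(int(v*16) for v in u),int(rr*16),1,-1,cv2.LINE_AA,4)
    return im
from scipy.optimize import minimize
roi=np.zeros(g.shape,bool); roi[150:240,287:370]=1
fun=lambda q:np.sum((render(q)!=m)[roi])
q=minimize(fun,[.018,.025,.018,-.025,.06,0],method="Nelder-Mead",options=dict(initial_simplex=np.array([.018,.025,.018,-.025,.06,0])+np.vstack([np.zeros(6),np.eye(6)*.006]))).x
print(np.round(q,4),fun(q),m.sum()); print([np.round(w2([[q[2*i],q[2*i+1],.05+.1717*q[2*i]+.0254]],o)[0],4) for i in range(3)])
v=f.copy(); rr=render(q); cs=cv2.findContours(rr,0,1)[0]; cv2.drawContours(v,cs,-1,(0,255,0),1)
cs=cv2.findContours(m,0,1)[0]; cv2.drawContours(v,cs,-1,(255,0,255),1)
for p in proj(w2(np.vstack([M,[[0,.059,.122],[-.17,.059,.112],[-.17,-.059,.112]]]),o),K,R,t): cv2.circle(v,tuple(int(round(a)) for a in p),1,(0,0,255),-1)
save("w2.png",cv2.resize(v[130:280,130:460],None,fx=2.4,fy=2.4,interpolation=cv2.INTER_NEAREST))
E
```

```text
[ 0.5821  0.0558 -0.4039] [[-2.  -1. ]
 [-3.5  1.7]
 [ 1.1  0.3]
 [ 1.  -0.5]
 [ 0.4 -0.1]]
[[285. 153.]
 [114. 148.]
 [132. 257.]]
[-0.0344  0.0485 -0.1391  0.0712  0.1428  0.0142] 880 880
[array([0.5696, 0.1139, 0.0695]), array([0.4822, 0.1759, 0.0515]), array([0.719 , 0.0128, 0.0999])]
```

View pics/w2.png

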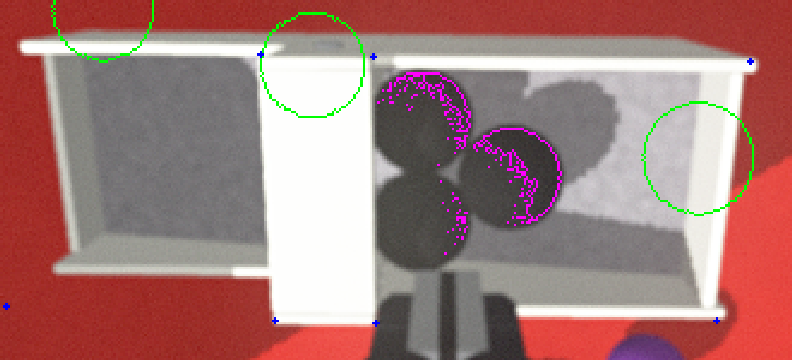

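Run:
```python
from fit import *
fw,K,R,t=cam("wrist"); o=np.load("o.npy")
pb=np.array([[305.8,180.8],[305.8,221.7],[343.7,204]])
def ray(p,K,R,t):
    d=R.T@np.linalg.inv(K)@[p[0],p[1],1]; return -R.T@t,d
def plane(p,z,K,R,t):
    c,d=ray(p,K,R,t); return c+d*(z-c[2])/d[2]
for p,z in zip(pb,[.079,.079,.086]):
    w=plane(p,z,K,R,t); print("wrist",np.round(w,4),np.round(d2(w,o),4))
# pose with more corners, tray height free
M=np.array([[.155,.059,.112],[.155,-.059,.112],[0,-.059,.122],[-.045,-.059,.122],[-.045,.059,.122],[-.17,.059,0],[-.17,-.059,0]])
px=np.array([[445.4,157],[431.7,261],[286,264.5],[244,263.5],[238.5,152.5],[138,149],[152.5,242.5]],float)
def fn(v):
    A=M.copy(); A[5:,2]=v[3]; return (proj(w2(A,v[:3]),K,R,t)-px).ravel()
r=least_squares(fn,[*o,.08]); print(np.round(r.x,4),np.round(r.fun.reshape(-1,2),1)); np.save("o2.npy",r.x[:3])
_,Ks,Rs,ts=cam("scene"); _,Kt,Rt,tt=cam("top")
for nm,im,(k,rr,T) in (("top","a2",(Kt,Rt,tt)),("scene","a1",(Ks,Rs,ts))):
    f=cv2.imread(f"pics/{im}.png"); g=f.max(2)
    x0,x1,y0,y1=(262,315,160,215) if nm=="top" else (308,352,200,242)
    m=np.zeros_like(g); m[y0:y1,x0:x1]=(g[y0:y1,x0:x1]<75)
    ys,xs=np.nonzero(m); print(nm,m.sum(),xs.min(),xs.max(),ys.min(),ys.max())
    P=[plane(p,z,K,R,t) for p,z in zip(pb,[.079,.079,.086])]
    u=proj(P,k,rr,T); print(np.round(u,1))
    v=f.copy()
    for p,P_ in zip(u,P): cv2.circle(v,tuple(int(a*16) for a in p),int(16*k[0,0]*.025/((rr@P_+T)[2])),(0,255,0),1,cv2.LINE_AA,4)
    for p in proj(w2(np.vstack([M[:5],[[0,.059,.122]]]),r.x[:3]),k,rr,T): cv2.circle(v,tuple(int(round(a)) for a in p),0,(255,0,0),-1)
    globals()[nm]=cv2.resize(v[110:290,220:400] if nm=="top" else v[150:290,270:390],(400,400 if nm=="top" else 467),interpolation=cv2.INTER_NEAREST)
cv2.imwrite("pics/ts.png",np.hstack([top,scene[:400]]))
```

```text
wrist [0.6086 0.0698 0.079 ] [0.0188 0.0234 0.079 ]
wrist [0.5899 0.0247 0.079 ] [ 0.0194 -0.0255  0.079 ]
wrist [0.6389 0.0304 0.086 ] [ 0.0622 -0.001   0.086 ]
[ 0.5832  0.0545 -0.3984  0.0723] [[-2.3 -2.2]
 [-2.6  1.6]
 [ 1.7  0.4]
 [ 1.6  0.8]
 [ 1.1  0.3]
 [ 0.5 -2.7]
 [ 0.1  1.6]]
top 970 268 308 166 206
[[278.2 189.3]
 [298.  197.7]
 [295.6 175.8]]
scene 639 314 345 207 237
[[337.6 221.9]
 [321.8 214.7]
 [322.3 228.9]]
```

View pics/ts.png

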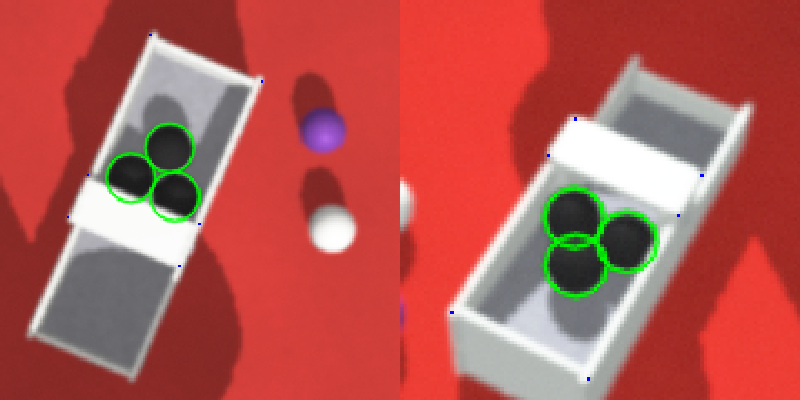

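The wrist, top and scene views agree to about 1-2 px, and all three match the jam described. In the dispenser frame: a (19,23), b (19,-25), c (62,-1) mm. I'll use ball b (world 0.590, 0.025). I turn the tool so the wide pads lie along the dispenser axis and stop just above wall height.

Call:
jog_arm:
  steps:
    - [[-0.015, -0.006, 0, 8], [-0.03, -0.012, 0, 16], [-0.0454, -0.0171, 0, 24], [-0.0454, -0.0171, 0, 32], [-0.0454, -0.0171, 0, 40], [-0.0454, -0.0171, 0.01, 48], [-0.0454, -0.0171, 0.03, 56], [-0.0454, -0.0171, 0.05, 64], [-0.0454, -0.0171, 0.07, 72], [-0.0454, -0.0171, 0.09, 80], [-0.0454, -0.0171, 0.11, 88], [-0.0454, -0.0171, 0.125, 91], [-0.0454, -0.0171, 0.135, 91], [-0.0454, -0.0171, 0.14, 91], [-0.0454, -0.0171, 0.14, 91], [-0.0454, -0.0171, 0.14, 91]]

```text
time: 4.4
position: [0.5869, 0.0262, 0.14]
tool_rot: [-3.141, -0.001, -0.4]
force: [-0.1, 0.3, 0.3]
opening: 0.0002
```

Run:
```python
from fit import *
s=robot.read_state(); print({k:np.round(s[k],4) for k in ("time","position","tool_rot","force","joint_positions")})
for n in ("o.npy","o2.npy"):
    print("tcp in disp",np.round(d2(s["position"],np.load(n)),4))
f,K,R,t=cam("wrist"); P=np.array(s["position"])
c=np.array([.5899,.0247,.079])
print(np.round(proj([c,P+[0,0,-.008]],K,R,t)))
save("w3.png",f)
```

```text
{'time': np.float64(4.4), 'position': array([0.5869, 0.0262, 0.14  ]), 'tool_rot': array([-3.1412e+00, -9.0000e-04, -3.9980e-01]), 'force': array([-0.1475,  0.2958,  0.259 ]), 'joint_positions': array([-7.1000e-03,  5.1030e-01,  1.8363e+00,  1.0000e-04,  7.9410e-01,
        1.9634e+00])}
tcp in disp [ 0.0161 -0.0253  0.14  ]
tcp in disp [ 0.0144 -0.0247  0.14  ]
[[317. 218.]
 [317. 257.]]
```

View pics/w3.png

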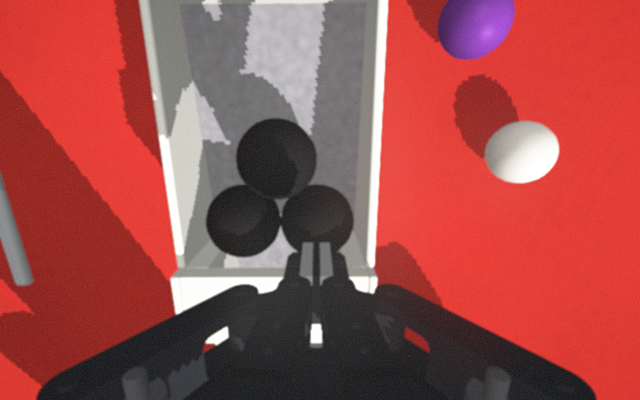

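The wrist view shows the fingertip at (317,245) over ball b at (317,218), inside the front wall's top edge (row ~270). Descending.

Call:
jog_arm:
  steps:
    - [[0, 0, 0.008, 0], [0, 0, 0.016, 0], [0, 0, 0.022, 0], [0, 0, 0.0245, 0], [0, 0, 0.0252, 0], [0, 0, 0.0252, 0], [0, 0, 0.0252, 0]]

```text
time: 5.15
position: [0.5871, 0.0262, 0.1151]
tool_rot: [-3.141, -0.001, -0.4]
force: [0.2, -0.5, 0.3]
opening: 0.0002
```

Run:
```python
from station import robot
import numpy as np
s=robot.read_state(); print(np.round(s["position"],5),np.round(s["force"],2))
```

```text
[0.58714 0.02616 0.1151 ] [ 0.22 -0.52  0.28]
```

Call:
jog_arm:
  steps:
    - [[0, 0, 0.0002, 0], [0, 0, 0.0005, 0], [0, 0, 0.0008, 0], [0, 0, 0.001, 0], [0, 0, 0.001, 0]]

```text
time: 5.65
position: [0.5871, 0.0262, 0.1141]
tool_rot: [-3.141, -0.001, -0.4]
force: [0.1, -0.2, -0.4]
opening: -0.0001
```

Call:
jog_arm:
  steps:
    - [[0, 0, 0.0002, 0], [0, 0, 0.0004, 0], [0, 0, 0.0004, 0]]

```text
time: 5.95
position: [0.5871, 0.0262, 0.1136]
tool_rot: [-3.141, -0.001, -0.4]
force: [0.1, -0.0, 0.4]
opening: 0.0001
```

Call:
jog_arm:
  steps:
    - [[0, 0, 0.0002, 0], [0, 0, 0.0004, 0], [0, 0, 0.0004, 0]]

```text
time: 6.25
position: [0.5871, 0.0261, 0.1132]
tool_rot: [-3.141, -0.001, -0.4]
force: [-0.1, 0.4, -1.0]
opening: -0.0001
```

Call:
jog_arm:
  steps:
    - [[0, 0, 0.0002, 0], [0, 0, 0.0004, 0], [0, 0, 0.0004, 0]]

```text
time: 6.55
position: [0.5871, 0.0262, 0.1128]
tool_rot: [-3.141, -0.001, -0.4]
force: [0.9, 0.0, -0.2]
opening: -0.0002
```

Call:
jog_arm:
  steps:
    - [[0, 0, 0.0002, 0], [0, 0, 0.0004, 0], [0, 0, 0.0004, 0]]

```text
time: 6.85
position: [0.5871, 0.0262, 0.1124]
tool_rot: [-3.141, -0.001, -0.4]
force: [-0.2, -0.3, 0.4]
opening: -0.0
```

Call:
jog_arm:
  steps:
    - [[0, 0, 0.0002, 0], [0, 0, 0.0003, 0], [0, 0, 0.0003, 0]]

```text
time: 7.15
position: [0.587, 0.0262, 0.112]
tool_rot: [-3.141, -0.001, -0.4]
force: [-0.9, 0.2, 0.4]
opening: -0.0001
```

Call:
jog_arm:
  steps:
    - [[0, 0, 0.0002, 0], [0, 0, 0.0003, 0], [0, 0, 0.0003, 0]]

```text
time: 7.45
position: [0.587, 0.0262, 0.1117]
tool_rot: [-3.141, -0.001, -0.4]
force: [0.4, 0.9, 0.6]
opening: -0.0002
```

Call:
jog_arm:
  steps:
    - [[0, 0, 0.0002, 0], [0, 0, 0.0003, 0], [0, 0, 0.0003, 0]]

```text
time: 7.75
position: [0.5871, 0.0262, 0.1115]
tool_rot: [-3.141, -0.001, -0.4]
force: [0.2, -0.7, 2.1]
opening: 0.0002
```

Call:
jog_arm:
  steps:
    - [[0, 0, 0.0001, 0], [0, 0, 0.0001, 0]]

```text
time: 7.95
position: [0.5871, 0.0262, 0.1114]
tool_rot: [-3.141, -0.001, -0.4]
force: [-0.3, 0.3, 1.7]
opening: -0.0005
```

Run:
```python
from station import robot
import numpy as np
s=robot.read_state(); print(np.round(s["position"],5),np.round(s["force"],2))
```

```text
[0.58713 0.02616 0.11141] [-0.3   0.35  1.72]
```

Call:
jog_arm:
  steps:
    - [[0, 0, 0.00015, 0], [0.001, 0, 0.0001, 0], [0.002, 0, 0, 0], [0.003, 0, -0.0001, 0], [0.004, 0, -0.0002, 0], [0.004, 0, -0.0002, 0]]

```text
time: 8.55
position: [0.591, 0.0245, 0.1117]
tool_rot: [-3.141, -0.001, -0.4]
force: [-0.3, -0.6, 4.7]
opening: 0.0002
```

Call:
jog_arm:
  steps:
    - [[0.001, 0, -0.0001, 0], [0.002, 0, -0.0002, 0], [0.003, 0, -0.0003, 0], [0.004, 0, -0.0004, 0], [0.005, 0, -0.00045, 0], [0.005, 0, -0.00045, 0]]

```text
time: 9.15
position: [0.5958, 0.0225, 0.1121]
tool_rot: [-3.141, -0.002, -0.4]
force: [-0.6, -0.9, 3.3]
opening: 0.0001
```

Call:
jog_arm:
  steps:
    - [[0.001, 0, -0.0001, 0], [0.002, 0, -0.00015, 0], [0.003, 0, -0.00025, 0], [0.004, 0, -0.0003, 0], [0.005, 0, -0.0004, 0], [0.005, 0, -0.0004, 0]]

```text
time: 9.75
position: [0.6006, 0.0205, 0.1126]
tool_rot: [-3.141, -0.002, -0.4]
force: [0.3, 0.1, 3.3]
opening: 0.0001
```

Run:
```python
from fit import *
s=robot.read_state(); print(np.round(d2(s["position"],np.load("o.npy")),4),np.round(s["force"],2))
f,K,R,t=cam("wrist"); g,K2,R2,t2=cam("scene")
save("w4.png",np.hstack([f[:300,120:460],cv2.resize(g[160:280,270:390],(300,300))]))
```

```text
[ 0.0308 -0.0251  0.1126] [0.27 0.13 3.28]
```

View pics/w4.png

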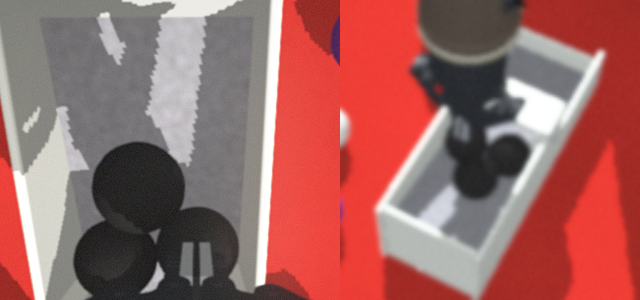

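The wrist half shows ball b (about (195,240)) rolled upstream under the finger, c (135,185) shifted towards +y, and a gap opening next to a. Continuing.

Call:
jog_arm:
  steps:
    - [[0.001, 0, -0.0001, 0], [0.002, 0, -0.00015, 0], [0.003, 0, -0.00025, 0], [0.004, 0, -0.0003, 0], [0.005, 0, -0.0004, 0], [0.005, 0, -0.0004, 0]]

```text
time: 10.45
position: [0.6052, 0.0186, 0.113]
tool_rot: [-3.141, -0.002, -0.4]
force: [-0.6, 1.2, 4.0]
opening: -0.0
```

Call:
jog_arm:
  steps:
    - [[0.001, 0, -0.0001, 0], [0.002, 0, -0.00015, 0], [0.003, 0, -0.00025, 0], [0.004, 0, -0.00035, 0], [0.004, 0, -0.00035, 0]]

```text
time: 10.95
position: [0.6091, 0.0169, 0.1133]
tool_rot: [-3.141, -0.002, -0.4]
force: [-0.1, -0.4, 2.2]
opening: 0.0002
```

Run:
```python
from fit import *
s=robot.read_state(); print(np.round(d2(s["position"],np.load("o.npy")),4),np.round(s["force"],2))
f,K,R,t=cam("wrist"); g,K2,R2,t2=cam("scene")
save("w5.png",np.hstack([f[:300,120:460],cv2.resize(g[160:280,270:390],(300,300))]))
```

```text
[ 0.04   -0.0251  0.1133] [-0.13 -0.43  2.19]
```

View pics/w5.png

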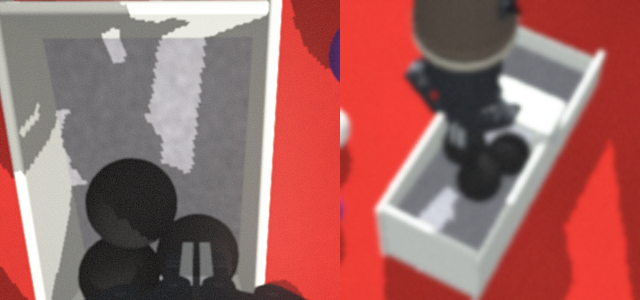

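Ball a (118,275 in the crop) is still jammed between c and b. I nudge b a little further back and outward towards its wall.

Call:
jog_arm:
  steps:
    - [[0, 0.001, 0.0001, 0], [0.001, 0.002, 0, 0], [0.002, 0.003, -0.0001, 0], [0.003, 0.004, -0.0002, 0], [0.003, 0.005, -0.0002, 0], [0.003, 0.005, -0.0002, 0]]

```text
time: 11.65
position: [0.6096, 0.011, 0.1134]
tool_rot: [-3.141, -0.002, -0.4]
force: [-0.8, 0.3, 2.8]
opening: -0.0001
```

Run:
```python
from fit import *
s=robot.read_state(); print(s["time"],np.round(s["position"],5),np.round(d2(s["position"],np.load("o.npy")),4),np.round(s["force"],2))
f,K,R,t=cam("wrist")
save("w6.png",f[:320])
```

```text
11.65 [0.60964 0.01102 0.11341] [ 0.0429 -0.0303  0.1134] [-0.77  0.31  2.85]
```

View pics/w6.png

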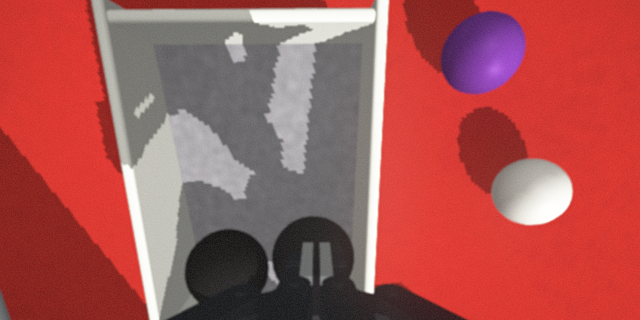

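Only b (under the finger, 313,252) and one other ball (228,268) remain in the hopper. It looks as if the other front ball has gone through. Holding to let the next one pass.

Call:
jog_arm:
  steps:
    - [[0, 0, 5e-05, 0], [0, 0, 5e-05, 0], [0, 0, 5e-05, 0], [0, 0, 5e-05, 0], [0, 0, 5e-05, 0], [0, 0, 5e-05, 0], [0, 0, 5e-05, 0], [0, 0, 5e-05, 0]]

```text
time: 12.5
position: [0.6096, 0.0111, 0.1134]
tool_rot: [-3.141, -0.002, -0.4]
force: [0.5, 0.1, 1.4]
opening: -0.0001
```

Run:
```python
from fit import *
s=robot.read_state(); print(s["time"],np.round(s["position"],5),np.round(s["force"],2))
f,K,R,t=cam("wrist"); g,K2,R2,t2=cam("scene"); h,*_=cam("top")
save("w7.png",np.hstack([f[100:320,160:400],cv2.resize(g[160:280,270:390],(220,220)),cv2.resize(h[170:290,220:340],(220,220))]))
```

```text
12.5 [0.60964 0.01115 0.1134 ] [0.54 0.1  1.36]
```

View pics/w7.png

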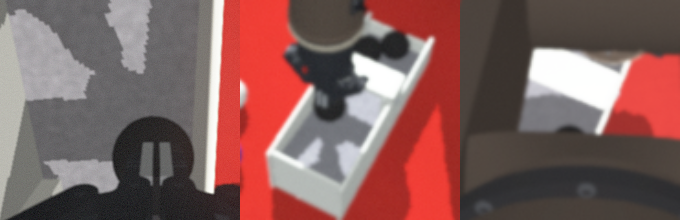

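Both other balls are in the tray (scene crop (368,45) and (397,45)), and b is still held under the finger. I hold briefly, then lift straight up.

Call:
jog_arm:
  steps:
    - [[0, 0, 5e-05, 0], [0, 0, 5e-05, 0], [0, 0, 5e-05, 0], [0, 0, -0.01, 0], [0, 0, -0.04, 0], [0, 0, -0.08, 0], [0, 0, -0.12, 0], [0, 0, -0.14, 0], [0, 0, -0.14, 0], [0, 0, -0.14, 0], [0, 0, -0.14, 0], [0, 0, -0.14, 0], [0, 0, -0.14, 0], [0, 0, -0.14, 0], [0, 0, -0.14, 0], [0, 0, -0.14, 0], [0, 0, -0.14, 0], [0, 0, -0.14, 0], [0, 0, -0.14, 0], [0, 0, -0.14, 0]]

```text
time: 14.65
position: [0.6094, 0.0111, 0.2534]
tool_rot: [-3.141, -0.002, -0.4]
force: [0.7, -0.7, 0.4]
opening: -0.0002
```

Run:
```python
from fit import *
s=robot.read_state(); print(s["time"],np.round(s["position"],5),np.round(s["force"],2))
f,K,R,t=cam("wrist"); g,K2,R2,t2=cam("scene")
save("w8.png",np.hstack([f[:300,120:460],cv2.resize(g[150:280,280:400],(300,300))]))
g2,*_=cam("scene"); print("motion",np.abs(g2.astype(int)-g)[150:280,280:400].max())
for p in [(338,163),(352,163)]: pass
m=(g.max(2)<60); m[:150]=0;m[280:]=0;m[:,:280]=0;m[:,400:]=0
n,_,st,ce=cv2.connectedComponentsWithStats(m.astype(np.uint8)); print(st[1:],ce[1:])
```

```text
14.65 [0.6094  0.01112 0.25343] [ 0.75 -0.7   0.41]
motion 9
[[293 150  46  33 790]
 [333 178  30  21 350]] [[317.26329114 162.12911392]
 [349.96       186.85142857]]
```

View pics/w8.png

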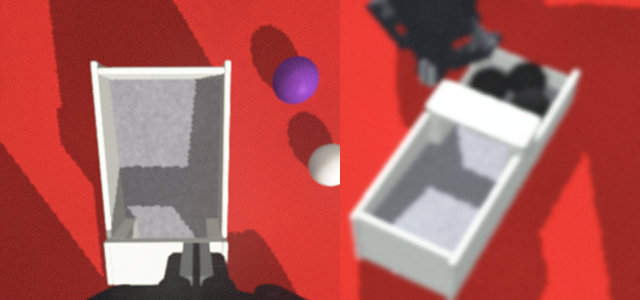

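The hopper is empty, and three balls show in the tray in the scene half, at (490,80), (527,75) and (530,100). I swing the arm aside to check them from the top camera.

Call:
jog_arm:
  steps:
    - [[0, -0.04, -0.02, 0], [0, -0.08, -0.02, 0], [0, -0.12, -0.02, 0], [0, -0.16, -0.02, 0], [0, -0.2, -0.02, 0], [0, -0.24, -0.02, 0], [0, -0.28, -0.02, 0], [0, -0.3, -0.02, 0], [0, -0.3, -0.02, 0], [0, -0.3, -0.02, 0], [0, -0.3, -0.02, 0], [0, -0.3, -0.02, 0]]

```text
time: 16.0
position: [0.7262, 0.2863, 0.2739]
tool_rot: [-3.141, -0.002, -0.401]
force: [0.2, -0.7, 0.8]
opening: 0.0005
```

Run:
```python
from fit import *
f,K,R,t=cam("top"); o=np.load("o.npy")
save("t9.png",cv2.resize(f[110:300,210:400],(570,570),interpolation=cv2.INTER_CUBIC))
m=np.zeros(f.shape[:2],np.uint8); r=slice(200,290),slice(220,330); m[r]=f.max(2)[r]<55
cs=[]
c=cv2.HoughCircles(cv2.resize(cv2.cvtColor(f[190:290,220:330],cv2.COLOR_RGB2GRAY),None,fx=4,fy=4),cv2.HOUGH_GRADIENT,1,30,param1=120,param2=12,minRadius=38,maxRadius=50)
for u,v,rad in (c[0][:6] if c is not None else []):
    p=[u/4+220,v/4+190,1]; C=-R.T@t; d=R.T@np.linalg.inv(K)@p; x=-.1
    for _ in range(5):
        z=.0754+.1717*x; w=C+d*(z-C[2])/d[2]; x=d2(w,o)[0]
    print(np.round(p[:2]),rad/4,np.round(d2(w,o),3))
for n in ["tumbler","tin_box","slicker_brush","flea_comb"]:
    for d in robot.spot_in("top",n)[:1]: print(n,np.round(world(d["centre"],R,t),3))
```

```text
[258. 224.] 10.0 [-0.072  0.036  0.063]
tumbler [0.443 0.369 0.057]
slicker_brush [ 0.48  -0.349  0.018]
flea_comb [0.606 0.049 0.065]
```

View pics/t9.png

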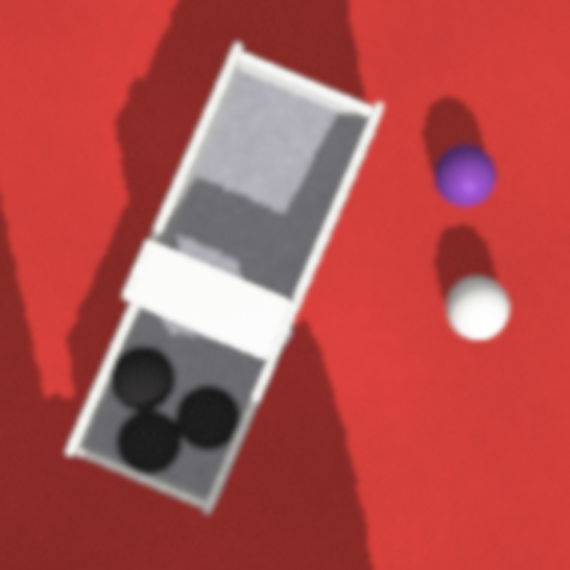

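The three balls are in the tray at crop (143,378), (208,417) and (149,441). I'll compute their positions, check that nothing moves over a second, then hand in.

Call:
jog_arm:
  steps:
    - [[0, 0, 0, 0], [0, 0, 0, 0], [0, 0, 0, 0], [0, 0, 0, 0], [0, 0, 0, 0], [0, 0, 0, 0], [0, 0, 0, 0], [0, 0, 0, 0], [0, 0, 0, 0], [0, 0, 0, 0]]

```text
time: 17.25
position: [0.7263, 0.287, 0.2739]
tool_rot: [-3.141, -0.002, -0.401]
force: [-0.2, 0.1, 0.8]
opening: 0.0001
```

Run:
```python
from fit import *
f,K,R,t=cam("top"); o=np.load("o.npy"); C=-R.T@t
a=cv2.resize(f[110:300,210:400],(570,570),interpolation=cv2.INTER_CUBIC)[:,:,::-1]; b=cv2.imread("pics/t9.png")
diff=np.abs(a.astype(int)-b)[300:520,60:300].max(); print("diff",diff)
ok=True
for u,v in [(143,378),(208,417),(149,441)]:
    d=R.T@np.linalg.inv(K)@[210+u/3,110+v/3,1]; x=-.1
    for _ in range(5): w=C+d*((.0754+.1717*x)-C[2])/d[2]; x=d2(w,o)[0]
    print(np.round(d2(w,o),3)); ok&=-.155<x<-.075
if ok and diff<25: print(robot.sign_off())
```

```text
diff 5
[-0.098  0.025  0.059]
[-0.105 -0.033  0.057]
[-0.141  0.002  0.051]
the job is handed in; nothing more can be done
None
```

All three balls are now at rest in the front tray, and I handed the job in at about 17 s; no verdict was reported.

I rolled ball b (the -y front ball) back up the hopper under the shut fingertips. Wrist force readings while rolling and holding it were 1.4 to 4.7 N. I held it near its wall until a and c had gone through the throat, then lifted straight up and it followed.

- **Balls:** in the dispenser frame they lie at x = -98, -105 and -141 mm, |y| ≤ 33 mm. The top view did not change over the last second.
- **Ball b while held:** the hold position, x about 32 mm, is an estimate from how far the finger moved. I did not measure it separately.
- **Tumbler and brush:** re-measured in the same places to within a few millimetres.
- **Tin box and comb:** the network missed the tin box in the last picture and put the comb wrongly on the dispenser, so I did not re-measure either. The arm stayed at least 0.2 m above the table except directly over the hopper.
- **Dispenser pose fit:** residuals were up to about 3 px at the rear corners. The ball positions agreed across the three cameras to about 1 to 2 px.

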